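# Lock the fence of the framing jig

## Robot

A 7-joint arm with a two-finger parallel gripper is mounted at the origin on the work surface. World frame = base frame: x ahead of the robot, y to its left, z up, the work surface at z = 0. Lengths are in m, angles in rad, forces in N, time in s.
With the tool pointing down it reaches from about 0.4 to 0.925 m from the base axis. Payload 4.1 kg.
Tool frame: the origin (TCP) lies at the very end of the fingers, on their centre line; the grasp point (between the pads) lies grip_depth behind it (grip_depth is the distance from the TCP to the grasp point, in m); y points along the fingers, x is the direction in which the jaws open and shut, and the axes are right-handed (so a half turn about y gives the same grasp; the last joint's range is limited). The gripper opens to 85 mm and grips with 20 to 120 N. Pads are 22 mm wide; open, the fingers measure 114 mm over their backs; the gripper's body (76 mm by 85 mm) begins 54 mm behind the grasp point. The pads swing forward as they close: fully open they stand 13 mm farther back than shut.
Start: joints at [-1.327, 0.398, 0.045, 1.537, -0.019, 1.207, -0.051], TCP at [0.218, 0.612, 0.231] pointing down, gripper open.
Joint ranges: [-2.82, 2.82], [-0.49, 2.23], [-1.37, 1.46], [0, 2.46], [-1.36, 4.5], [0.23, 2], [-2.94, 2.94]. Speed limits (rad/s): [2.57, 2.57, 3.14, 3.14, 3.14, 3.14, 3.14].

## Interface

Orientations are given as [roll, pitch, yaw] about the fixed x, y, z axes, in that order (R = Rz(yaw) Ry(pitch) Rx(roll)).
In Python, from rig import * gives the robot as it stands. The module is installed in compiled form; this text tells all that it offers.
- The arm moves only by the shell command python3 -m creep 'ROWS' [FORCE]. ROWS is JSON, a list of rows, each a list of 3 entries, a list of its own where there are three numbers: the gripper command: -1 is fully open, 1 is shut, values between are in proportion, then the shift along the tool's x, y, z in m, then the turn, a rotation vector about the tool's x, y, z in degrees. In form: [[claw, [dx, dy, dz], [rx, ry, rz]], ...]. A call has 1 to 20 rows; each row is the pose to reach, as a shift and turn from the pose commanded when the call began, along the tool's axes at that moment; what a row does not reach only later rows make up. A row lasts 1/10 s, in which the tool goes at most 50 mm and 8.59 degrees, less where a joint would pass 70% of its speed; a pose out of reach is approached as far as the arm can. A call with a gripper value outside its range is refused whole. The fingers move at their own pace and stop on an object; FORCE is the grip in N (left out, the last holds). Time passes only in rows, so rows that repeat a pose let the fingers close. It gives the time, the measured TCP pose, the force and the opening at its end, in the units of the state.
- get_state(): the state, without advancing time (a new reading comes with each control period).
- snapshot(name): name is "side" or "top"; returns a dict with "pixels" (384x512x3 uint8, red, green, blue), "fx", "fy", "cx", "cy" (pixels), "pose" (4x4, takes a point from camera to world coordinates). Camera axes: x right, y down, z forward; pixel columns grow to the right and rows downward; lengths in m; the calibration is good to about 2 mm. A picture is of the moment at which its call begins. There is no depth.
- job_done(): hands the job in, once; it reports no verdict.
The state is a dict: "clock": time; "qpos": joint angles; "joint_velocities": joint speeds; "effort": joint torques, N m; "tool_pos": TCP position; "ee_rot": TCP orientation; "ft_force": force on the tool from outside, world axes, zero at the start; "wrist_torque": the same for the moment, N m; "opening": opening from 0.0 (shut) to 1.0 (fully open).
Only numpy, scipy, OpenCV 4.12 (cv2) and the standard library are available. Lean on these libraries where they do the work, as an engineer would, in place of code of your own. Each camera call takes 0.05 s, during which the arm holds its last target.

## Task

Lock the fence of the framing jig: push the little peg on the round slotted disc round, with a fingertip, until the slot lines up with the flat steel bar, then push the bar by its upright tab straight through the slot until it is fully home in the keeper. Only push with the fingers, never lift or tip the bar, and leave everything else lying where it is.

Things in the scene. Friction and masses are not known exactly. Their poses are not given: they have to be found in the camera images.
- jig: Fixed plywood board 400 x 220 mm, 18 mm thick, on the table, carrying the lock. Origin: on the table straight under the disc's axis. Its x axis is the way the bar is pushed, through the disc's axis to the keeper (y left of that, z up). The board spans x -260 to 140, y -110 to 110 mm. A fence, a wooden batten, lies across it at x 92 to 122, top 63 mm above the table.
- groove_start (a point): Open rear end of the wooden groove the bar lies in, on its centre line, on the board's top (18 mm above the table), 235 mm before the disc's axis. The groove is 19 mm wide and runs along the jig's x to 48 mm before the axis; its two walls rise 14 mm above the board and are 14 mm thick.
- keeper_end (a point): Centre of the inner face of the keeper's end wall, 80 mm past the disc's axis on the groove's line, 24 mm above the table. The keeper is an open-topped wooden pocket 21 mm wide, from 46 to 80 mm past the axis; its cheeks are 16 mm thick and rise 14 mm above the board. The bar is fully home when its nose meets this wall.
- disc (a joint): Angle of the aluminium disc about the jig's vertical z axis, rad, counterclockwise from above. Radius 40 mm, top 32.5 mm above the table; an open slot 26 mm wide runs right across it. The slot is in line with the bar at 0 and, as well, at 3.14 (the bar passes within 0.12); it starts at 0.6 to 2.54. Stops at -0.7 and 3.84; no clicks; friction (0.12 N m) keeps it where it is left.
- peg_mid (a point): Mid-height of the upright steel peg fixed on the disc, by which it is turned (4 to 5 N): diameter 12 mm, from 32.5 to 72.5 mm above the table; this point is 52.5 mm above the table, 28 mm from the disc's axis, at right angles to the slot (on the jig's +y side at disc angle 0, -x side at 1.57, -y side at 3.14).
- bar_nose (a point): Tip of the nose of the bar, 6 mm above its underside. The bar is a loose flat steel bar lying in the groove: 150 mm long, 16 mm wide, 12 mm high, 0.17 to 0.35 kg; the last 16 mm of the nose tapers to 6 mm wide. It slides easily (a few N). Axes: x along the bar towards the nose, z up.
- bar_tab (a point): Centre of the rear face of the upright tab at the bar's tail end, the face to push on (towards the bar's +x): tab 26 mm wide, 8 mm thick, from 39 to 69 mm above the table; this point is 54 mm above the table. The tail of the bar is this face; the nose is 150 mm ahead.
- offcut: Bystander: loose wooden block 70 x 34 x 30 mm on the board left of the groove. Origin: centre of its underside.
- screwdriver: Bystander: loose screwdriver 200 mm long along its x, handle diameter 26 mm, on the board right of the groove. Origin: under its middle.
- spare_bar: Bystander: loose plain flat bar 120 x 16 x 12 mm without a tab, on the board right of the disc. Origin: centre of its underside.
- glue: Bystander: white bottle, diameter 60 mm, 170 mm tall, standing on the table past the board's right edge. Origin: centre of its underside.
- hammer: Bystander: hammer 260 mm long along its x, about 26 mm high, head 80 mm wide, on the table past the board's right edge. Origin: under its middle.
- rule: Bystander: folded rule 230 x 36 x 18 mm on the table past the rear end of the board, across it. Origin: centre of its underside.
- tape: Bystander: cardboard ring, outer diameter 84 mm, 25 mm high, lying on the table past the fence. Origin: centre of its underside.

How it is judged:
On the way:
1. the disc's slot is lined up with the bar ((value of joint disc between -0.16 and 0.16 rad or value of joint disc between 2.9816 and 3.3016 rad)), for 0.1 s.
At the end, for the whole second after the job is handed in: The bar lies flat (under 0.06 rad; nose and tab at most 5 mm above rest) with its nose within 5 mm of the keeper's end wall and 6 mm of the line; the disc is still, its slot within 0.16 rad of the bar's line ((value of joint disc between -0.16 and 0.16 rad or value of joint disc between 2.9816 and 3.3016 rad) and x of bar_nose in the frame of jig above 0.075 m and y of bar_nose in the frame of jig between -0.006 and 0.006 m and z of bar_nose in the frame of jig below 0.029 m and z of bar_tab in the frame of jig below 0.059 m and angle between bar_nose's own z axis and vertical below 0.06 rad and velocity of joint disc between -0.05 and 0.05 rad/s); the robot touches nothing.
It fails at once if the bar is lifted (10 mm) or tipped (0.2 rad) (height (world z) of bar_nose above 0.034 m or height (world z) of bar_tab above 0.064 m or angle between bar_nose's own z axis and vertical above 0.2 rad).
It fails at once if any of the loose things round about is pushed, lifted or carried more than 20 mm away (distance of any of offcut, screwdriver, spare_bar, glue, hammer, rule, tape from where it was at the start of the episode above 0.02 m).
It also fails if it takes over 53 s, if anything falls off the work surface, if the arm or the gripper's body presses on something with over 40 N, if the wrist force passes 120 N, or if a joint passes its speed limit or range.

## Working session

There is one attempt and no reset: what is moved stays moved. The work goes in short steps, Python scripts to look and compute and a shell command to move; the robot and the scene stay as the last step left them, time stands still between calls to the robot, and variables do not carry over. Pictures are saved under pics/ and viewed, and the job is handed in when it is done.

```bash
mkdir -p pics
python3 - <<'E'
from rig import *
import cv2
s=get_state()
for k in s: print(k,s[k])
for n in("side","top"):
    d=snapshot(n); print(n,d["fx"],d["fy"],d["cx"],d["cy"]); print(d["pose"])
    cv2.imwrite(f"pics/{n}0.png",cv2.resize(d["pixels"][:,:,::-1],(800,600),interpolation=cv2.INTER_CUBIC))
E
```

```text
clock 0.0
qpos [-1.32697624  0.3991913   0.04498598  1.53791452 -0.01871743  1.20686341
 -0.05074866]
joint_velocities [-2.48222927e-03  1.69223328e-04 -1.06816535e-04 -1.24696511e-03
 -1.20136054e-04  2.15186497e-05  8.42615471e-04]
effort [ 1.92029211e-04 -4.75136983e+01  1.36504535e+00 -2.54211295e+01
  1.17135482e-02  9.51931695e-03 -9.20811203e-06]
tool_pos [0.21822618 0.61159158 0.23024757]
ee_rot [-1.57089706  0.00195308  1.22807689]
ft_force [ 0.40889293 -0.13988805 -0.37456433]
wrist_torque [-0.01085863 -0.01505821 -0.02622833]
opening 1.0051899323492264
side 356.4165281038434 356.4165281038434 253.28799140514917 191.28148822936376
[[-0.6944204  -0.54365263  0.47140442  0.2222301 ]
 [-0.71939876  0.53879916 -0.43836159  0.45681963]
 [-0.01567588 -0.64353499 -0.76525616  0.74900258]
 [ 0.          0.          0.          1.        ]]
top 468.09009063587604 468.09009063587604 249.0193817790451 193.8655672744231
[[-0.01649314 -0.99019414  0.13872109  0.46095833]
 [-0.99961566  0.01942148  0.01978238  0.07195435]
 [-0.02228257 -0.1383415  -0.99013389  1.17194936]
 [ 0.          0.          0.          1.        ]]
```

View pics/side0.png

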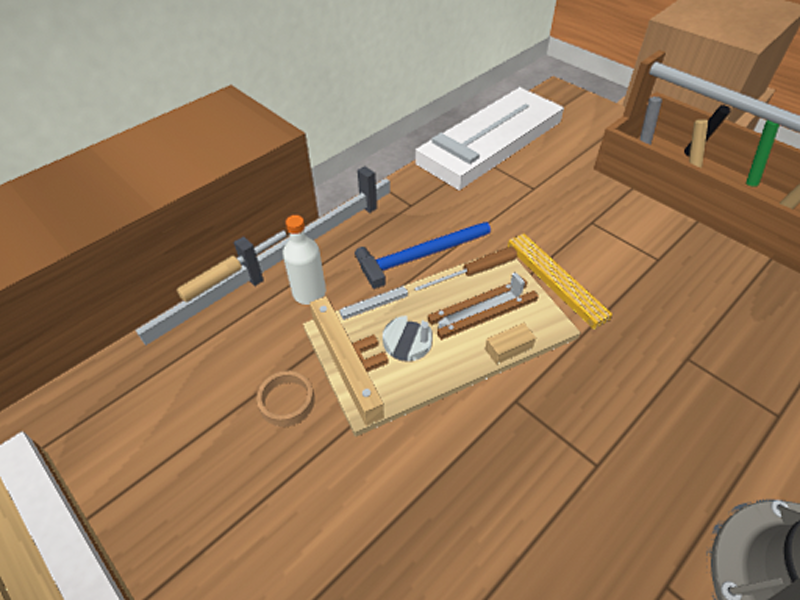

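View pics/top0.png

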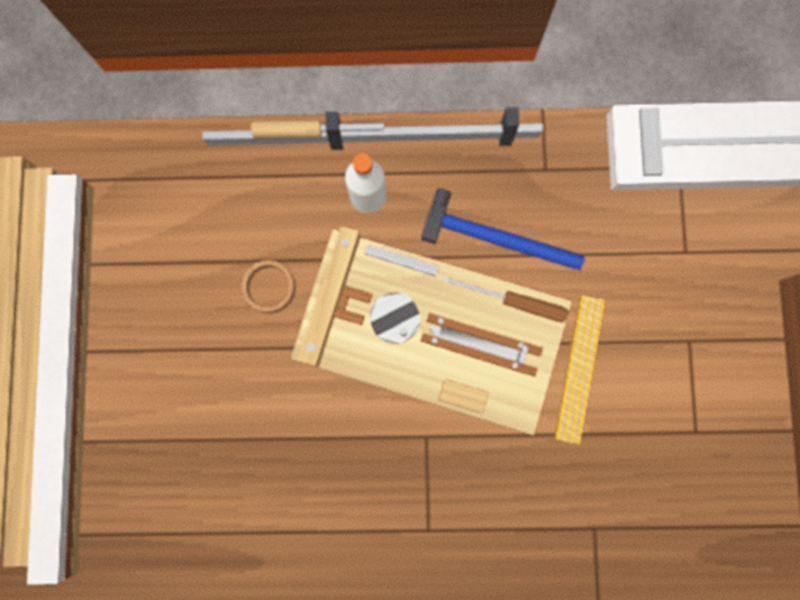

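The top view shows the fence at the left (about 325,295 in the 800-wide picture), the disc at (395,318) with its peg at (405,333), and the bar from (432,325) to its tab at (522,353). I'll enlarge this.

```bash
cat > h.py <<'E'
from rig import *
import cv2, numpy as np
def crop(n,x0,y0,w,h,f,name):
    d=snapshot(n); im=d["pixels"][y0:y0+h,x0:x0+w,::-1]
    im=cv2.resize(im,None,fx=f,fy=f,interpolation=cv2.INTER_CUBIC)
    for x in range((x0+9)//10*10,x0+w,10):
        cv2.putText(im,str(x),(int((x-x0+.5)*f)-8,8),0,.3,(0,0,255)); cv2.line(im,(int((x-x0+.5)*f),10),(int((x-x0+.5)*f),16),(0,0,255))
    for y in range((y0+9)//10*10,y0+h,10):
        cv2.putText(im,str(y),(0,int((y-y0+.5)*f)+3),0,.3,(0,0,255)); cv2.line(im,(20,int((y-y0+.5)*f)),(26,int((y-y0+.5)*f)),(0,0,255))
    cv2.imwrite("pics/"+name,im); return d
def ray(d,u,v,z):
    P=d["pose"]; r=P[:3,:3]@np.array([(u-d["cx"])/d["fx"],(v-d["cy"])/d["fy"],1]); o=P[:3,3]
    return o+r*(z-o[2])/r[2]
def proj(d,p):
    P=d["pose"]; c=P[:3,:3].T@(np.asarray(p)-P[:3,3]); return c[:2]/c[2]*[d["fx"],d["fy"]]+[d["cx"],d["cy"]]
E
python3 - <<'E'
from h import *
crop("top",180,140,200,145,4,"t1.png")
crop("side",185,145,210,140,3.8,"s1.png")
E
```

```text
(no output)
```

View pics/t1.png

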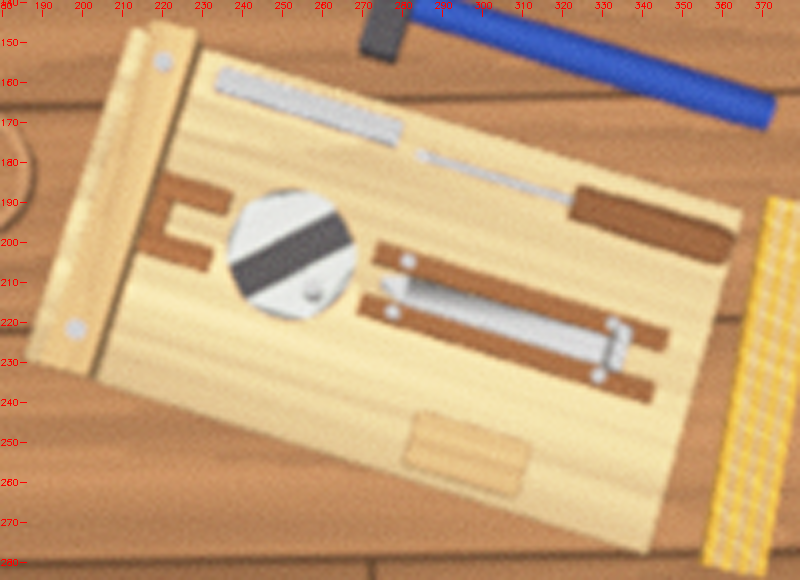

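View pics/s1.png

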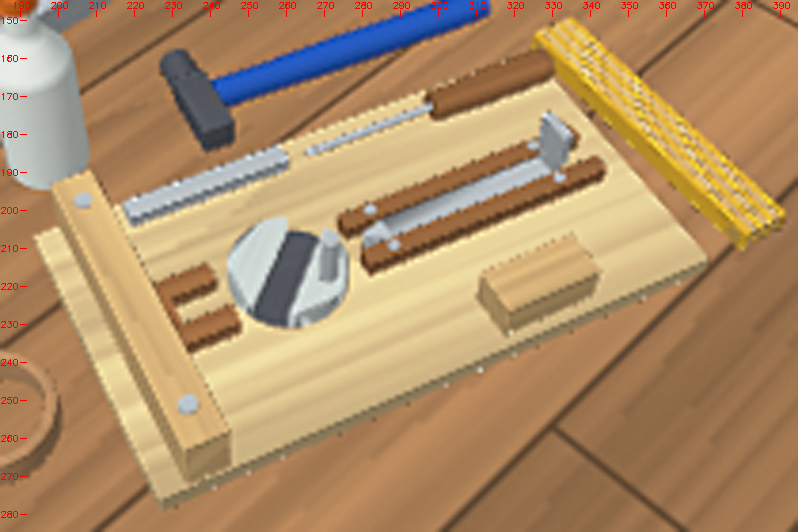

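The top crop shows board corners at about (364.5,192) and (341.5,278), the disc centre at (251.5,203), the nose at (275,211) and the tab at (333,227). The side crop shows corners at (194,207), (227,277) and (371,213). Next I'll fit the jig pose from these points.

```bash
cat > fit.py <<'E'
from h import *
from scipy.optimize import least_squares
T=lambda a,b:(180+a/4-.5,140+b/4-.5)
S=lambda a,b:(185+a/3.8-.5,145+b/3.8-.5)
dt=snapshot("top"); ds=snapshot("side")
obs=[(dt,T(740,211),(-260,-110,18)),(dt,T(648,553),(-260,110,18)),(dt,T(292,254),(0,0,32.5)),
(dt,T(653,403),(-235,23.5,32)),(dt,T(668,331),(-235,-23.5,32)),(dt,T(378,241),(-48,-23.5,32)),(dt,T(358,297),(-48,23.5,20)),
(ds,S(35,237),(140,-110,18)),(ds,S(163,505),(140,110,18)),(ds,S(707,262),(-260,110,18)),(ds,S(288,272),(0,0,32.5)),
(dt,T(150,20),(122,-110,63)),(ds,S(90,170),(92,-110,63)),(ds,S(231,432),(92,110,63))]
def w(p,q):
    c,s=np.cos(p[2]),np.sin(p[2]); x,y,z=np.array(q)/1000
    return np.array([p[0]+c*x-s*y,p[1]+s*x+c*y,z])
f=lambda p:np.concatenate([proj(d,w(p,q))-np.array(o) for d,o,q in obs])
r=least_squares(f,[.45,.08,1.29],loss="soft_l1")
if __name__=="__main__":
    print(r.x); print(f(r.x).reshape(-1,2).round(1))
    p=r.x
    inv=lambda X:np.array([[np.cos(p[2]),np.sin(p[2])],[-np.sin(p[2]),np.cos(p[2])]])@(X[:2]-p[:2])*1000
    # peg top, nose, tab
    print("pegtop",inv(ray(dt,*T(316,287),.0725)),"side",inv(ray(ds,*S(331,236),.0725)))
    print("nose",inv(ray(dt,*T(382,284),.028)),"side",inv(ray(ds,*S(366,240),.028)))
    print("tab top",inv(ray(dt,*T(620,349),.069)),"side",inv(ray(ds,*S(556,125),.069)))
    a,b=inv(ray(dt,*T(345,225),.0325)),inv(ray(dt,*T(240,280),.0325)); print("slot",np.arctan2(*(b-a)[::-1]))
    s=get_state(); print("tcp",inv(s["tool_pos"]),s["tool_pos"],"yawdiff deg",np.degrees(p[2]-s["ee_rot"][2]),s["clock"])
E
python3 fit.py; python3 -c "
from rig import *
import rig;print([k for k in dir(rig) if k[0]!='_']); print(globals().get('grip_depth'))"
```

```text
[0.59685632 0.08735656 1.25873636]
[[ 1.1 -0.3]
 [ 0.4  0.4]
 [-0.3  0.4]
 [-0.3  0.3]
 [ 1.1 -0.3]
 [-0.3  0.2]
 [-0.9  4.9]
 [-1.   0.2]
 [-1.1 -0.5]
 [ 0.5 -1.3]
 [-0.2 -1.3]
 [ 0.1  0. ]
 [-0.2  0.2]
 [-0.2  0.1]]
pegtop [-21.66418963  17.91459848] side [-22.27251445  17.17481878]
nose [-58.46360221   0.12817629] side [-58.59215751   0.91379978]
tab top [-202.82574255    1.00462779] side [-2.03481326e+02 -1.84113584e-01]
slot 0.7786113321335133
tcp [383.13489645 521.27955633] [0.21838291 0.61203037 0.2309936 ] yawdiff deg 1.7565901215480089 0.3
['Unreachable', 'get_state', 'grip_depth', 'job_done', 'snapshot']
0.0187
```

```bash
cat > go.py <<'E'
import sys
from fit import *
def tgt(x,y,z,p):
    s=get_state(); t=w(p,(x,y,z)); 
    from scipy.spatial.transform import Rotation as R
    M=R.from_euler("xyz",s["ee_rot"]).as_matrix()
    Rt=np.column_stack([[np.cos(p[2]),np.sin(p[2]),0],[0,0,-1],[-np.sin(p[2]),np.cos(p[2]),0]])
    print("world",t.round(4),"shift",(M.T@(t-s["tool_pos"])).round(4),"rotvec",np.degrees(R.from_matrix(M.T@Rt).as_rotvec()).round(2))
p=[0.59685632,0.08735656,1.25873636]
for a in sys.argv[1:]: print(a); tgt(*map(float,a.split(",")),p)
E
python3 go.py -56,21,150 -56,21,46
```

```text
-56,21,150
world [0.5597 0.0405 0.15  ] shift [-0.4237  0.0813 -0.5135] rotvec [ 0.   -1.76 -0.01]
-56,21,46
world [0.5597 0.0405 0.046 ] shift [-0.4237  0.1853 -0.5135] rotvec [ 0.   -1.76 -0.01]
```

```bash
python3 -m creep '[[1,[-0.424,0,-0.513],[0,-1.76,0]],[1,[-0.424,0,-0.513],[0,-1.76,0]],[1,[-0.424,0,-0.513],[0,-1.76,0]],[1,[-0.424,0,-0.513],[0,-1.76,0]],[1,[-0.424,0,-0.513],[0,-1.76,0]],[1,[-0.424,0,-0.513],[0,-1.76,0]],[1,[-0.424,0,-0.513],[0,-1.76,0]],[1,[-0.424,0,-0.513],[0,-1.76,0]],[1,[-0.424,0,-0.513],[0,-1.76,0]],[1,[-0.424,0,-0.513],[0,-1.76,0]],[1,[-0.424,0,-0.513],[0,-1.76,0]],[1,[-0.424,0,-0.513],[0,-1.76,0]],[1,[-0.424,0,-0.513],[0,-1.76,0]],[1,[-0.424,0,-0.513],[0,-1.76,0]],[1,[-0.424,0.08,-0.513],[0,-1.76,0]],[1,[-0.424,0.08,-0.513],[0,-1.76,0]],[1,[-0.424,0.08,-0.513],[0,-1.76,0]],[1,[-0.424,0.08,-0.513],[0,-1.76,0]]]' 40
python3 go.py -56,21,46; python3 -c "
from h import *
crop('side',185,100,210,150,3.8,'s2.png')"
```

```text
clock: 2.2
tool_pos: [0.5594, 0.0406, 0.1518]
ee_rot: [-1.571, 0.0, 1.259]
ft_force: [-0.2, -0.6, 0.3]
opening: -0.002
-56,21,46
world [0.5597 0.0405 0.046 ] shift [-0.0008  0.1074  0.0014] rotvec [0.2  0.02 0.11]
```

View pics/s2.png

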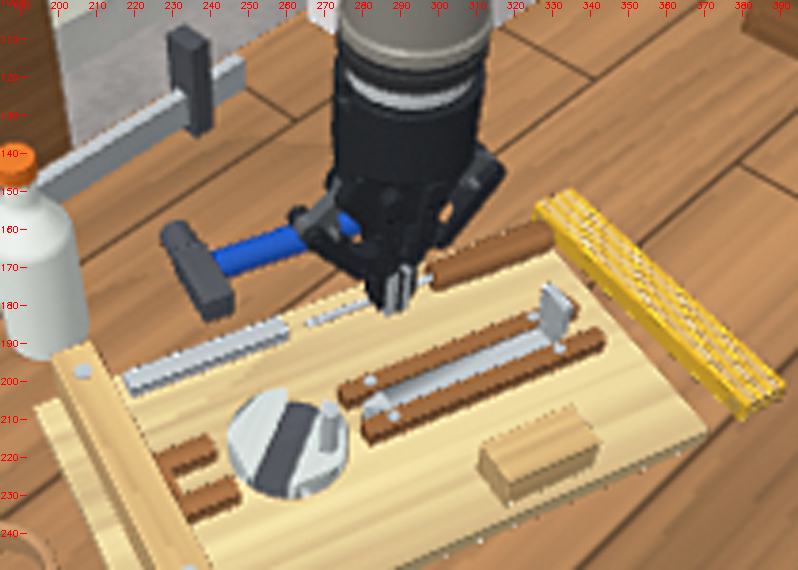

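The picture shows the shut fingertips at (287,180), hanging behind the peg at (268,208). The knuckles flare out along the jaw direction. I'll turn the tool a quarter so the flat 22 mm sides face the push direction.

```bash
python3 -c "
from rig import *
s=get_state();print(s['qpos'].round(2))"
python3 -m creep '[[1,[0,0,0],[0,30,0]],[1,[0,0,0],[0,30,0]],[1,[0,0,0],[0,30,0]],[1,[0,0,0],[0,30,0]],[1,[0,0,0],[0,60,0]],[1,[0,0,0],[0,60,0]],[1,[0,0,0],[0,60,0]],[1,[0,0,0],[0,60,0]],[1,[0,0,0],[0,90,0]],[1,[0,0,0],[0,90,0]],[1,[0,0,0],[0,90,0]],[1,[0,0,0],[0,90,0]],[1,[0,0,0],[0,90,0]],[1,[0,0,0],[0,90,0]]]'
sed -i 's/Rt=.*/Rt=np.column_stack([[np.sin(p[2]),-np.cos(p[2]),0],[0,0,-1],[np.cos(p[2]),np.sin(p[2]),0]])/' go.py
python3 go.py -52,23,46;python3 -c "
from rig import *
s=get_state();print(s['qpos'].round(2))"
```

```text
[-0.49  0.34  0.42  1.85 -0.16  0.98  1.26]
clock: 3.75
tool_pos: [0.5599, 0.0409, 0.1524]
ee_rot: [-1.569, -0.002, -0.31]
ft_force: [-0.1, 1.1, 0.5]
opening: 0.003
-52,23,46
world [0.559  0.0449 0.046 ] shift [-0.0019  0.106   0.0037] rotvec [-0.06  0.09  0.05]
[-0.74  0.41  0.76  1.86 -0.33  1.01 -0.16]
```

```bash
python3 -m creep '[[1,[-0.002,0.05,0.003],[0,0,0]],[1,[-0.002,0.08,0.003],[0,0,0]],[1,[-0.002,0.1,0.003],[0,0,0]],[1,[-0.002,0.106,0.003],[0,0,0]],[1,[-0.002,0.106,0.003],[0,0,0]],[1,[-0.002,0.106,0.003],[0,0,0]]]'
python3 go.py -17,23,45; python3 -c "
from h import *
crop('side',185,100,210,150,3.8,'s3.png')"
```

```text
clock: 4.45
tool_pos: [0.5593, 0.0439, 0.0465]
ee_rot: [-1.57, -0.002, -0.312]
ft_force: [0.2, 0.1, 0.6]
opening: 0.0
-17,23,45
world [0.5697 0.0782 0.045 ] shift [-0.0006  0.0017  0.0358] rotvec [-0.09  0.    0.13]
```

View pics/s3.png

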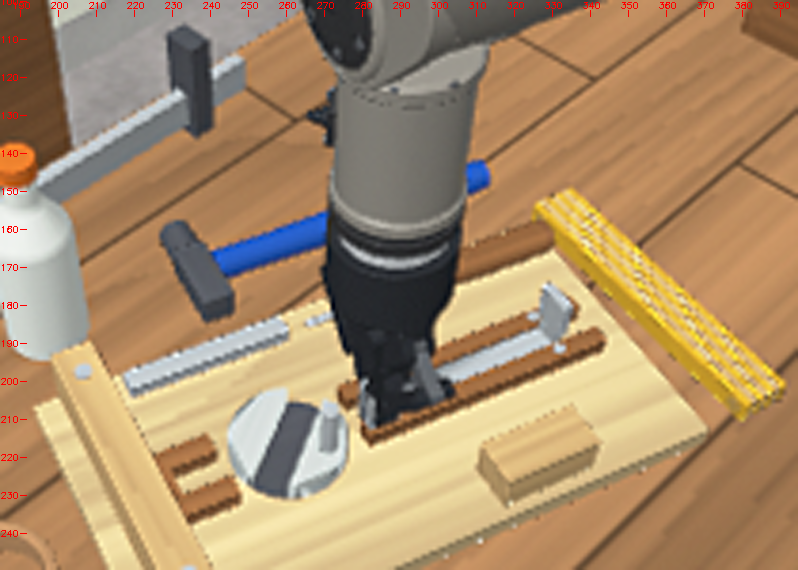

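The fingertips are at (280,212), with the peg ahead of them at (270,215) and clear. Now I'll push.

```bash
python3 -m creep '[[1,[0,0.001,0.006],[0,0,0]],[1,[0,0.001,0.012],[0,0,0]],[1,[0,0.001,0.016],[0,0,0]],[1,[0,0.001,0.020],[0,0,0]],[1,[0,0.001,0.024],[0,0,0]],[1,[0,0.001,0.028],[0,0,0]],[1,[0,0.001,0.031],[0,0,0]],[1,[0,0.001,0.034],[0,0,0]],[1,[0,0.001,0.035],[0,0,0]],[1,[0,0.001,0.035],[0,0,0]],[1,[0,0.001,0.035],[0,0,0]]]'
python3 go.py -17,23,45; python3 -c "
from h import *
crop('side',205,165,100,80,8,'s4.png')"
```

```text
clock: 5.7
tool_pos: [0.5639, 0.0745, 0.0422]
ee_rot: [-1.577, 0.009, -0.313]
ft_force: [-6.0, -5.8, -2.9]
opening: -0.001
-17,23,45
world [0.5697 0.0782 0.045 ] shift [ 0.004  -0.0026  0.0051] rotvec [ 0.36 -0.05 -0.45]
```

View pics/s4.png

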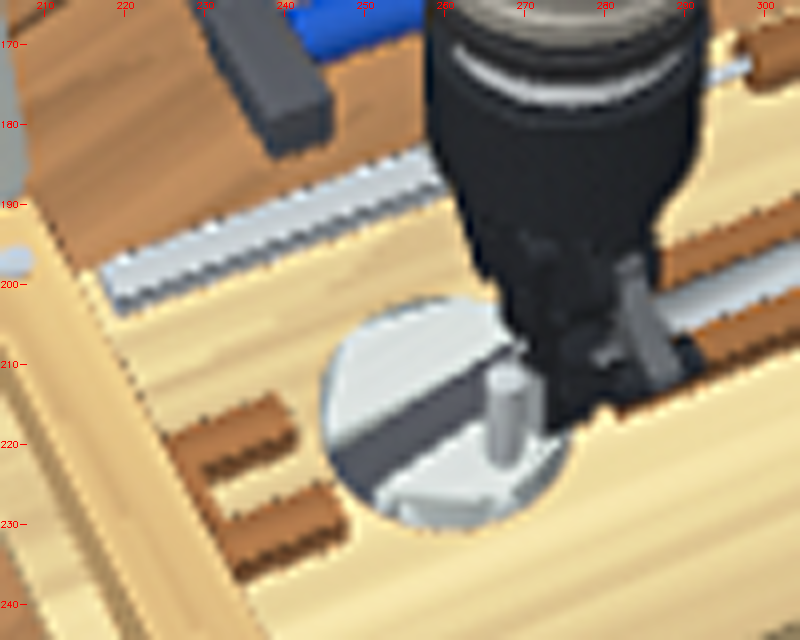

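The peg top is now at about (268.5,212) and the slot has turned most of the way. I'll compute the angle.

```bash
cat > ang.py <<'E'
import sys
from h import *
p=[0.59685632,0.08735656,1.25873636]
inv=lambda X:np.array([[np.cos(p[2]),np.sin(p[2])],[-np.sin(p[2]),np.cos(p[2])]])@(X[:2]-p[:2])*1000
d=snapshot("side")
u,v=map(float,sys.argv[1:3]); q=inv(ray(d,u,v,.0725)); print(q, np.arctan2(-q[0],q[1]))
for t in (0.,.1,.2,.3):
    c,s=np.cos(p[2]),np.sin(p[2]);x,y=-.028*np.sin(t),.028*np.cos(t)
    print(t,proj(d,[p[0]+c*x-s*y,p[1]+s*x+c*y,.0725]).round(1))
E
python3 ang.py 268.5 211.7
```

```text
[-8.59211267 27.28062034] 0.30511804835268985
0.0 [265.4 213.2]
0.1 [266.4 212.8]
0.2 [267.4 212.2]
0.3 [268.3 211.6]
```

```bash
python3 -m creep '[[1,[0,0,0.003],[0,0,0]],[1,[0,0,0.005],[0,0,0]],[1,[0,0,0.007],[0,0,0]],[1,[0,0,0.009],[0,0,0]],[1,[0,0,0.009],[0,0,0]],[1,[0,0,0.009],[0,0,0]],[1,[0,0,0.009],[0,0,0]]]'
python3 go.py -17,23,45; python3 -c "
from h import *
crop('side',205,165,100,80,8,'s5.png')"
```

```text
clock: 6.6
tool_pos: [0.5683, 0.0842, 0.043]
ee_rot: [-1.575, 0.006, -0.312]
ft_force: [-4.5, -4.0, -1.3]
opening: 0.004
-17,23,45
world [0.5697 0.0782 0.045 ] shift [ 0.0032 -0.002  -0.0052] rotvec [ 0.25 -0.02 -0.34]
```

View pics/s5.png

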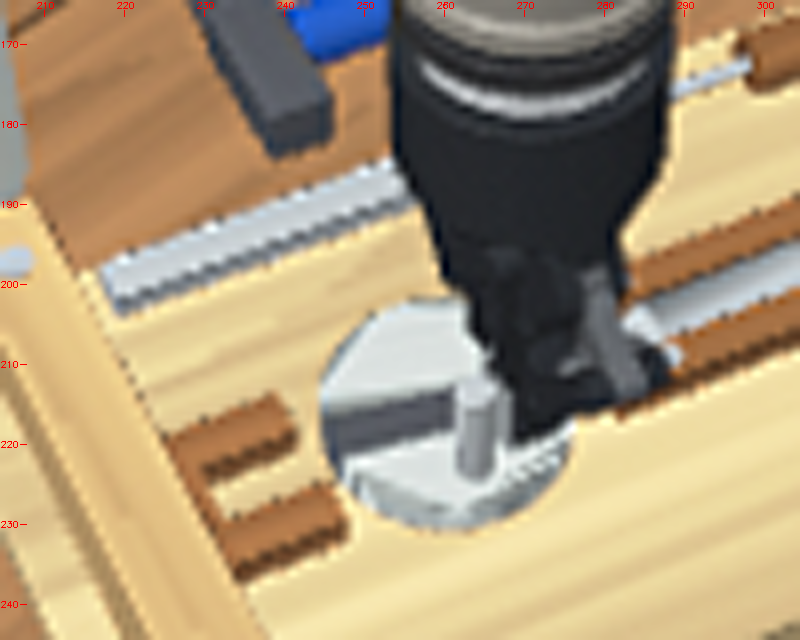

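The peg top is at about (264.3,213), so the disc is near or slightly past 0. I'll back off, rise and check it from the top.

```bash
python3 -m creep '[[1,[0,0,-0.02],[0,0,0]],[1,[0,0,-0.04],[0,0,0]],[1,[0,0,-0.05],[0,0,0]],[1,[0,-0.05,-0.08],[0,0,0]],[1,[0,-0.08,-0.13],[0,0,0]],[1,[0,-0.08,-0.18],[0,0,0]],[1,[0,-0.08,-0.23],[0,0,0]],[1,[0,-0.08,-0.24],[0,0,0]],[1,[0,-0.08,-0.24],[0,0,0]]]'
python3 go.py -240,0,44; python3 -c "
from h import *
crop('side',205,165,100,80,8,'s6.png')
crop('top',200,150,160,100,5,'t6.png')"
```

```text
clock: 7.65
tool_pos: [0.4967, -0.1468, 0.1251]
ee_rot: [-1.572, -0.001, -0.32]
ft_force: [0.5, -0.2, -0.2]
opening: -0.003
-240,0,44
world [ 0.5232 -0.1411  0.044 ] shift [0.0232 0.0804 0.0085] rotvec [-0.06 -0.04  0.02]
```

View pics/s6.png

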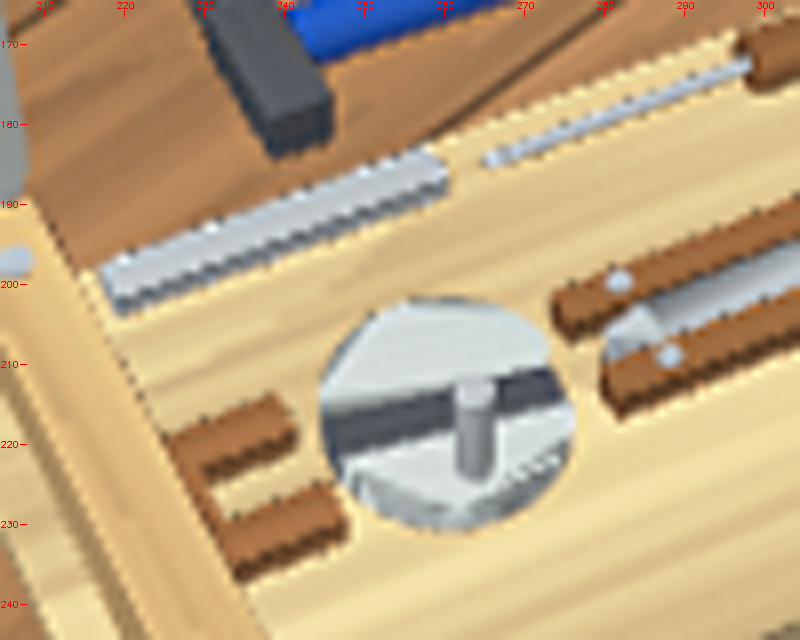

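View pics/t6.png

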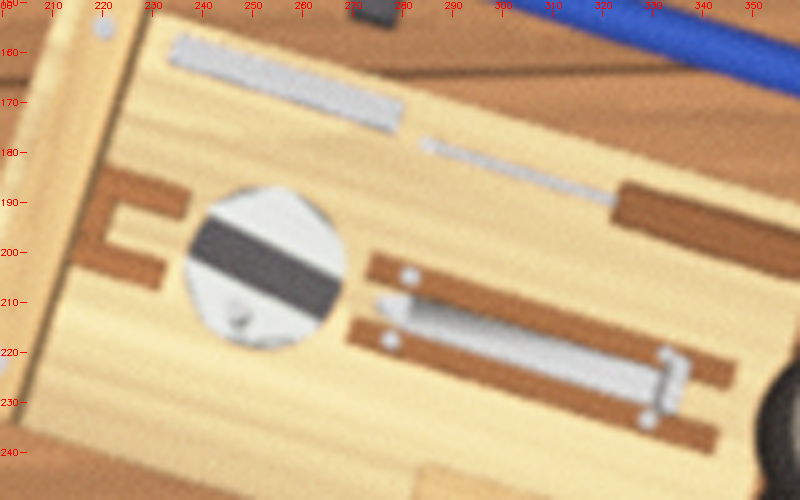

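The slot has gone past 0 (top view: slot slope about 26°, groove 17°). I'll measure it with image code.

```bash
cat > slot.py <<'E'
from h import *
p=[0.59685632,0.08735656,1.25873636]
d=snapshot("top")
g=cv2.GaussianBlur(d["pixels"],(3,3),0).astype(int).max(2)
m=np.zeros(g.shape,np.uint8); c=proj(d,[p[0],p[1],.03]); cv2.circle(m,tuple(int(round(x)) for x in c),15,255,-1)
ys,xs=np.where((m>0)&(g<130)); print(len(xs))
W=np.array([ray(d,x,y,.028)[:2] for x,y in zip(xs,ys)]); W-=W.mean(0)
v=np.linalg.svd(W)[2][0]; a=np.arctan2(v[1],v[0])-p[2]; print("disc",(a+np.pi/2)%np.pi-np.pi/2)
E
python3 slot.py; python3 ang.py 263.9 212.8|head -1; python3 go.py 31,27,125 31,27,46
```

```text
231
disc -0.17894347810628375
[ 2.5923738  25.25906705] -0.10227332966931438
31,27,125
world [0.5807 0.1251 0.125 ] shift [-0.0029 -0.0009  0.2788] rotvec [-0.01  0.14 -0.01]
31,27,46
world [0.5807 0.1251 0.046 ] shift [-0.0029  0.0781  0.2788] rotvec [-0.01  0.14 -0.01]
```

```bash
python3 -m creep '[[1,[-0.003,0,0.05],[0,0,0]],[1,[-0.003,0,0.1],[0,0,0]],[1,[-0.003,0,0.15],[0,0,0]],[1,[-0.003,0,0.2],[0,0,0]],[1,[-0.003,0,0.25],[0,0,0]],[1,[-0.003,0,0.279],[0,0,0]],[1,[-0.003,0,0.279],[0,0,0]],[1,[-0.003,0,0.279],[0,0,0]],[1,[-0.003,0.04,0.279],[0,0,0]],[1,[-0.003,0.07,0.279],[0,0,0]],[1,[-0.003,0.079,0.279],[0,0,0]],[1,[-0.003,0.079,0.279],[0,0,0]],[1,[-0.003,0.079,0.279],[0,0,0]]]'
python3 go.py 16,27,46; python3 -c "
from h import *
crop('side',205,165,100,80,8,'s7.png')"
```

```text
clock: 9.35
tool_pos: [0.5818, 0.123, 0.0466]
ee_rot: [-1.57, -0.002, -0.313]
ft_force: [-0.3, 0.1, 0.5]
opening: -0.0
16,27,46
world [0.5761 0.1109 0.046 ] shift [-0.0019  0.001  -0.014 ] rotvec [-0.1  -0.04  0.15]
```

View pics/s7.png

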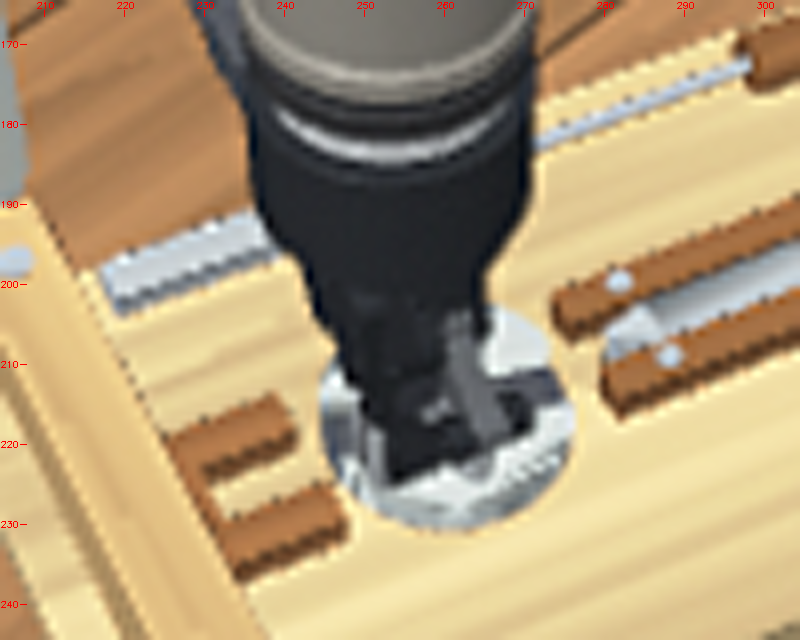

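The fingers are ahead of the peg and hide it from view, with no contact force. I'll push back gently in steps.

```bash
python3 -m creep '[[1,[0,0,-0.004],[0,0,0]],[1,[0,0,-0.008],[0,0,0]],[1,[0,0,-0.010],[0,0,0]],[1,[0,0,-0.012],[0,0,0]],[1,[0,0,-0.013],[0,0,0]],[1,[0,0,-0.013],[0,0,0]]]'
python3 go.py 16,27,46; python3 slot.py
```

```text
clock: 10.1
tool_pos: [0.577, 0.1139, 0.0459]
ee_rot: [-1.567, 0.001, -0.311]
ft_force: [-0.7, 5.9, 3.3]
opening: 0.0
16,27,46
world [0.5761 0.1109 0.046 ] shift [-0.     -0.0001 -0.0032] rotvec [-0.19  0.08 -0.03]
381
disc 0.26843605679509874
```

```bash
python3 -m creep '[[1,[0,0,-0.001],[0,0,0]],[1,[0,0,-0.002],[0,0,0]],[1,[0,0,-0.003],[0,0,0]],[1,[0,0,-0.004],[0,0,0]],[1,[0,0,-0.004],[0,0,0]]]'
python3 go.py 16,27,46; python3 -c "
from h import *
crop('side',205,165,100,80,8,'s8.png')
crop('top',200,150,160,100,5,'t8.png')"
```

```text
clock: 10.75
tool_pos: [0.5753, 0.1102, 0.0456]
ee_rot: [-1.568, 0.002, -0.311]
ft_force: [-1.2, 5.3, 2.1]
opening: 0.006
16,27,46
world [0.5761 0.1109 0.046 ] shift [ 0.0005 -0.0004  0.0009] rotvec [-0.17  0.09 -0.09]
```

View pics/t8.png

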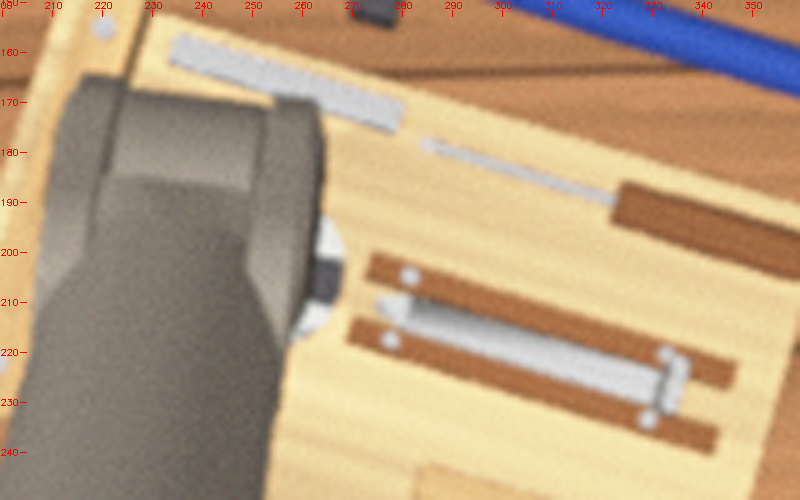

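View pics/s8.png

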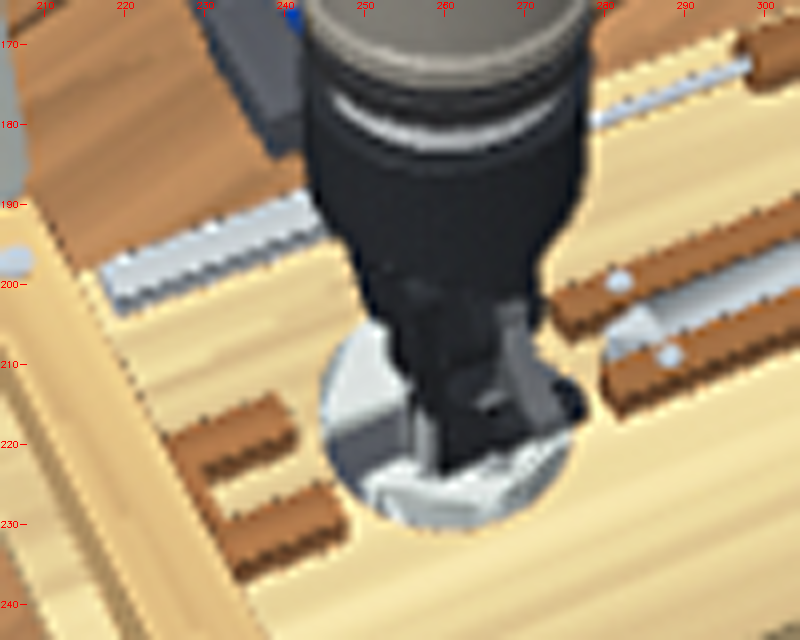

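The slot end is now near (264.5,206), close to the bar's line. I'll back off, rise, go behind the tab and measure the slot.

```bash
python3 -m creep '[[1,[0,0,0.015],[0,0,0]],[1,[0,0,0.02],[0,0,0]],[1,[0,-0.04,0.02],[0,0,0]],[1,[0,-0.08,0.02],[0,0,0]],[1,[0,-0.08,-0.03],[0,0,0]],[1,[0.01,-0.08,-0.08],[0,0,0]],[1,[0.02,-0.08,-0.13],[0,0,0]],[1,[0.027,-0.08,-0.18],[0,0,0]],[1,[0.027,-0.08,-0.23],[0,0,0]],[1,[0.027,-0.08,-0.256],[0,0,0]],[1,[0.027,-0.08,-0.256],[0,0,0]],[1,[0.027,-0.08,-0.256],[0,0,0]]]'
python3 slot.py; python3 go.py -238,0,44; python3 -c "
from h import *
crop('top',200,150,160,100,5,'t9.png')"
```

```text
clock: 12.15
tool_pos: [0.5226, -0.1447, 0.1252]
ee_rot: [-1.571, 0.0, -0.314]
ft_force: [0.9, 0.5, -0.8]
opening: -0.001
230
disc 0.07983274815404595
-238,0,44
world [ 0.5238 -0.1391  0.044 ] shift [-0.0006  0.081   0.0032] rotvec [-0.03  0.18 -0.02]
```

View pics/t9.png

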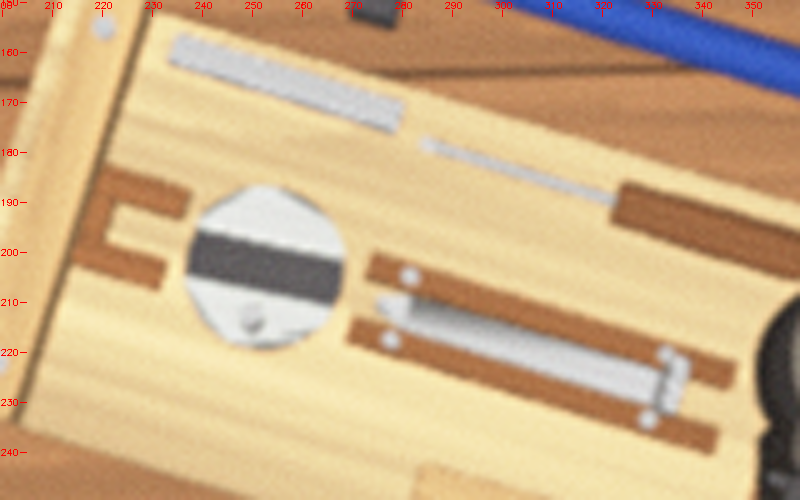

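The picture shows the slot nearly parallel to the groove: 12.5° against 16.9°, so about 0.08 rad, which is inside the 0.12 pass limit. Now I'll lower behind the tab.

```bash
python3 -m creep '[[1,[0,0.03,0.002],[0,0,0]],[1,[0,0.06,0.002],[0,0,0]],[1,[0,0.08,0.002],[0,0,0]],[1,[0,0.08,0.002],[0,0,0]],[1,[0,0.08,0.002],[0,0,0]]]'
python3 go.py -229,0,45 -81,0,45; python3 -c "
from h import *
crop('side',235,125,150,110,5.3,'s10.png')"
```

```text
clock: 12.85
tool_pos: [0.5237, -0.1417, 0.0455]
ee_rot: [-1.571, 0.0, -0.311]
ft_force: [0.4, -0.3, 0.3]
opening: -0.005
-229,0,45
world [ 0.5265 -0.1306  0.045 ] shift [-0.0016  0.0015  0.0118] rotvec [-0.02  0.04  0.13]
-81,0,45
world [0.572  0.0103 0.045 ] shift [-0.0015  0.0015  0.1598] rotvec [-0.02  0.04  0.13]
```

View pics/s10.png

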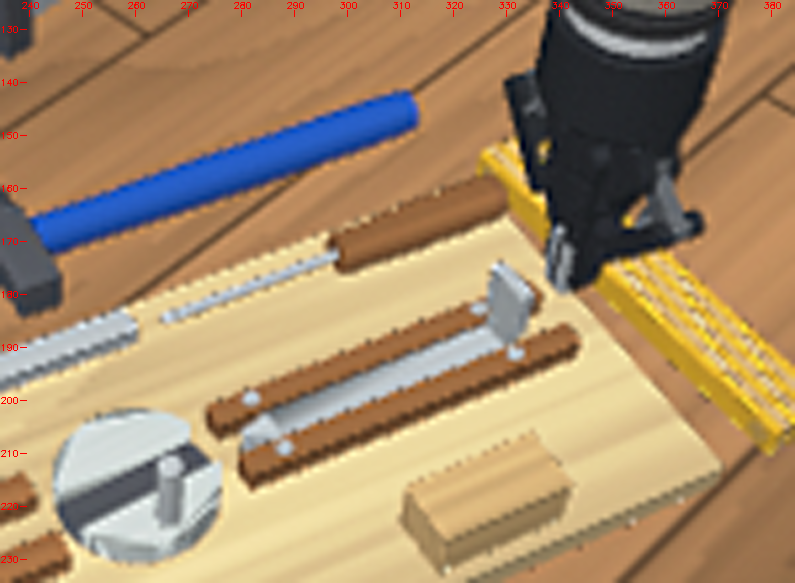

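The fingers are behind the tab at (340,178), on line with it and clear. I'll push a first stretch.

```bash
python3 -m creep '[[1,[-0.001,0,0.012],[0,0,0]],[1,[-0.001,0,0.018],[0,0,0]],[1,[-0.001,0,0.024],[0,0,0]],[1,[-0.001,0,0.030],[0,0,0]],[1,[-0.001,0,0.037],[0,0,0]],[1,[-0.001,0,0.044],[0,0,0]],[1,[-0.001,0,0.051],[0,0,0]],[1,[-0.001,0,0.058],[0,0,0]],[1,[-0.001,0,0.065],[0,0,0]],[1,[-0.001,0,0.072],[0,0,0]],[1,[-0.001,0,0.079],[0,0,0]],[1,[-0.001,0,0.08],[0,0,0]]]'
python3 go.py -81,0,45; python3 -c "
from h import *
crop('side',205,125,150,110,5.3,'s11.png')"
```

```text
clock: 14.2
tool_pos: [0.5473, -0.0642, 0.0451]
ee_rot: [-1.57, 0.0, -0.31]
ft_force: [1.6, -0.6, 0.4]
opening: 0.001
-81,0,45
world [0.572  0.0103 0.045 ] shift [0.0009 0.0001 0.079 ] rotvec [-0.06  0.06 -0.03]
```

View pics/s11.png

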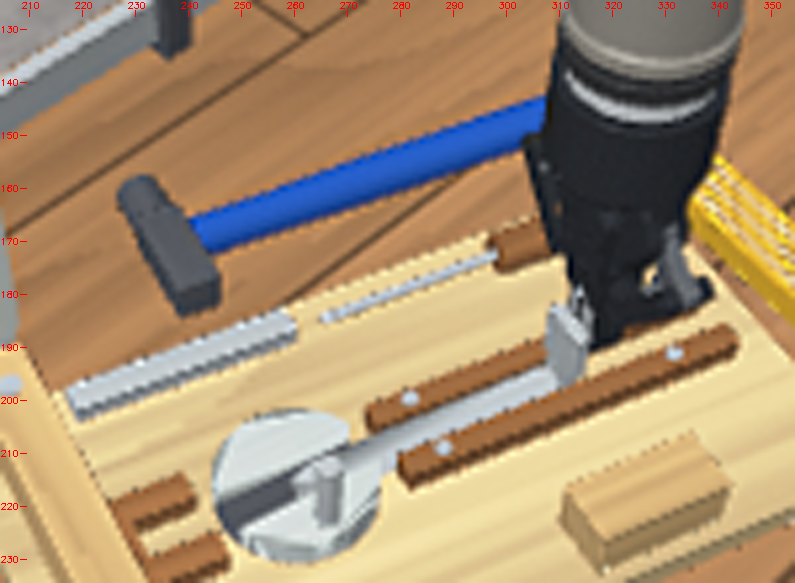

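The nose is inside the slot at about (262,215), the bar lies flat, and the contact force is low. I'll continue.

```bash
python3 -m creep '[[1,[0.001,0,0.006],[0,0,0]],[1,[0.001,0,0.012],[0,0,0]],[1,[0.001,0,0.018],[0,0,0]],[1,[0.001,0,0.024],[0,0,0]],[1,[0.001,0,0.030],[0,0,0]],[1,[0.001,0,0.036],[0,0,0]],[1,[0.001,0,0.042],[0,0,0]],[1,[0.001,0,0.048],[0,0,0]],[1,[0.001,0,0.054],[0,0,0]],[1,[0.001,0,0.060],[0,0,0]],[1,[0.001,0,0.065],[0,0,0]],[1,[0.001,0,0.065],[0,0,0]]]'
python3 go.py -81,0,45; python3 -c "
from h import *
crop('side',195,145,120,100,6.5,'s12.png')"
```

```text
clock: 15.55
tool_pos: [0.5682, -0.0031, 0.0453]
ee_rot: [-1.57, -0.0, -0.311]
ft_force: [-0.3, -0.4, 0.6]
opening: 0.002
-81,0,45
world [0.572  0.0103 0.045 ] shift [-0.0007  0.0004  0.0147] rotvec [-0.03  0.02  0.02]
```

View pics/s12.png

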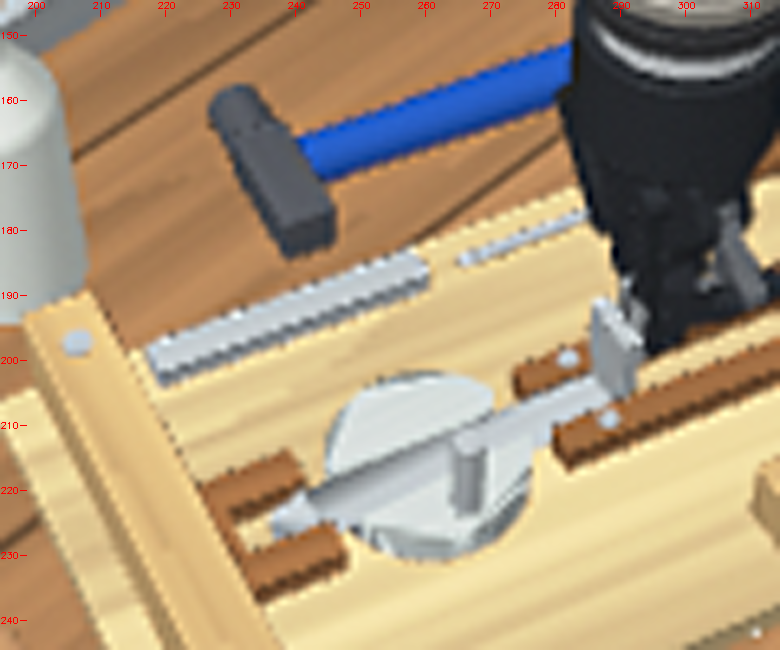

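The nose, at (237,225), is entering the keeper. I'll go slowly until the force rises.

```bash
python3 -m creep '[[1,[0,0,0.004],[0,0,0]],[1,[0,0,0.008],[0,0,0]],[1,[0,0,0.011],[0,0,0]],[1,[0,0,0.014],[0,0,0]],[1,[0,0,0.017],[0,0,0]],[1,[0,0,0.017],[0,0,0]]]'
python3 go.py -81,0,45; python3 -c "
from h import *
crop('side',195,145,120,100,6.5,'s13.png')"
```

```text
clock: 16.3
tool_pos: [0.5729, 0.0107, 0.0455]
ee_rot: [-1.572, -0.0, -0.312]
ft_force: [-1.6, -3.9, 3.2]
opening: -0.001
-81,0,45
world [0.572  0.0103 0.045 ] shift [-0.0007  0.0005 -0.0006] rotvec [ 0.07 -0.04  0.02]
```

View pics/s13.png

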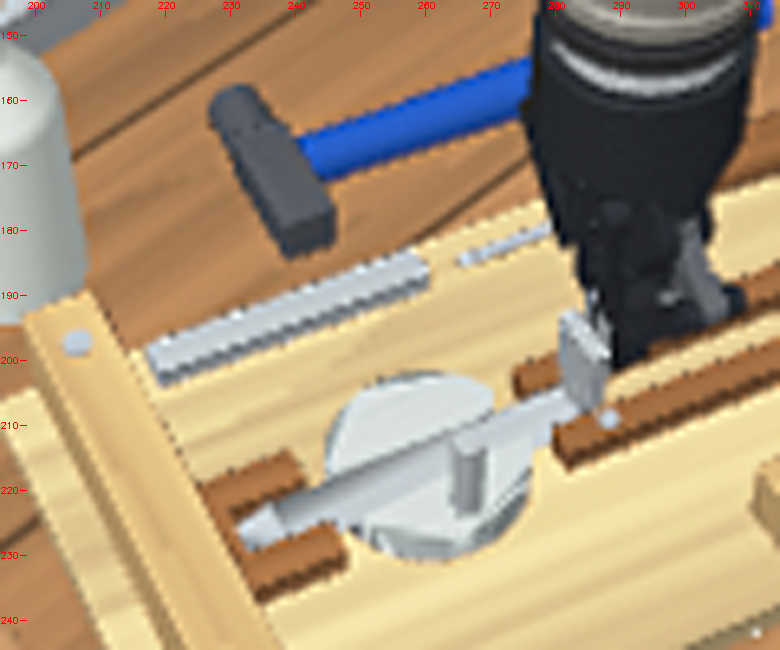

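The nose, at (232,227), is at or next to the end wall and the force has risen to 4 N. I'll give a small final nudge; too much force here could tip the bar.

```bash
python3 -m creep '[[1,[0,0,0.001],[0,0,0]],[1,[0,0,0.001],[0,0,0]],[1,[0,0,0.002],[0,0,0]],[1,[0,0,0.002],[0,0,0]]]'
python3 go.py -81,0,45
```

```text
clock: 16.85
tool_pos: [0.5728, 0.0107, 0.0455]
ee_rot: [-1.574, -0.0, -0.314]
ft_force: [-3.0, -7.8, 4.1]
opening: -0.001
-81,0,45
world [0.572  0.0103 0.045 ] shift [-0.0007  0.0005 -0.0007] rotvec [ 0.19 -0.1   0.  ]
```

The tool didn't advance while the force rose to 8 N, so the bar is against the wall. I'll back off, rise and inspect.

```bash
python3 -m creep '[[1,[0,0,-0.01],[0,0,0]],[1,[0,0,-0.03],[0,0,0]],[1,[0,0,-0.05],[0,0,0]],[1,[0,-0.05,-0.08],[0,0,0]],[1,[0,-0.08,-0.13],[0,0,0]],[1,[0,-0.08,-0.17],[0,0,0]],[1,[0,-0.08,-0.17],[0,0,0]],[1,[0,-0.08,-0.17],[0,0,0]],[1,[0,-0.08,-0.17],[0,0,0]]]'
python3 slot.py; python3 -c "
from h import *
crop('side',185,140,200,140,4,'s14.png')
crop('top',190,140,160,110,5,'t14.png')"
```

```text
clock: 17.85
tool_pos: [0.5219, -0.1458, 0.1247]
ee_rot: [-1.569, 0.001, -0.31]
ft_force: [0.5, 0.4, -0.3]
opening: -0.005
3
disc -0.20242726428153546
```

View pics/s14.png

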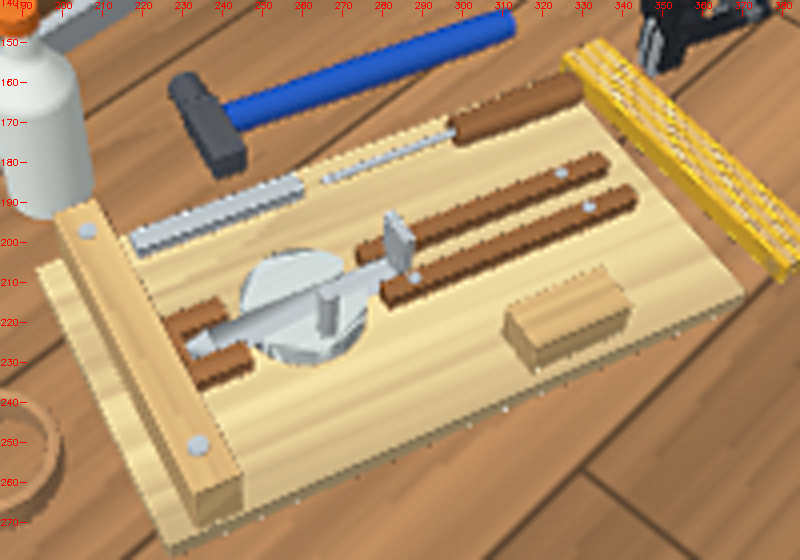

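View pics/t14.png

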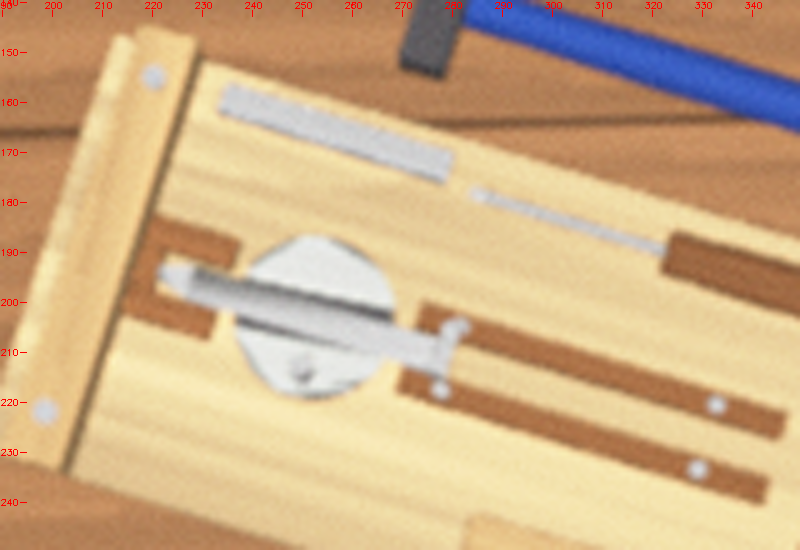

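The top view shows the nose at about (221,194) against the pocket's end wall. The slot's gaps to the bar are slightly tapered. I'll measure both.

Run:
```python
from h import *
p=[0.59685632,0.08735656,1.25873636]
inv=lambda X:np.array([[np.cos(p[2]),np.sin(p[2])],[-np.sin(p[2]),np.cos(p[2])]])@(X[:2]-p[:2])*1000
d=snapshot("top");s=snapshot("side")
T=lambda a,b:(190+a/5-.5,140+b/5-.5); S=lambda a,b:(185+a/4-.5,140+b/4-.5)
print("nose",inv(ray(d,*T(158,272),.026)),inv(ray(s,*S(188,348),.026)))
print("pred wall px",[(proj(d,[p[0]+np.cos(p[2])*x,p[1]+np.sin(p[2])*x,.027])+.5-[190,140])*5 for x in(.08,.075)])
print("tab top",inv(ray(d,*T(451,343),.069)),inv(ray(s,*S(399,228),.069)))
for e in ([(248,280),(392,314)],[(238,322),(380,356)]):
    a,b=[inv(ray(d,*T(*q),.0325)) for q in e]; v=a-b; print("slot edge",np.arctan2(v[1],v[0]),a,b)
g=d["pixels"]
cv2.imwrite("pics/t15.png",cv2.resize(g[175:225,210:290,::-1],None,fx=10,fy=10,interpolation=cv2.INTER_CUBIC))
```

```text
nose [80.88086991 -1.14652008] [76.43878067 -3.93630474]
pred wall px [array([158.83979839, 274.42700991]), array([168.47283951, 277.31455564])]
tab top [-67.40481104  -4.0930217 ] [-66.04746697   1.17253197]
slot edge 0.059087354085647775 [36.47257351 -9.42157914] [-36.08731313 -13.71394735]
slot edge 0.056930855070058094 [35.05822796 11.86636327] [-36.3874668    7.79449869]
```

View pics/t15.png

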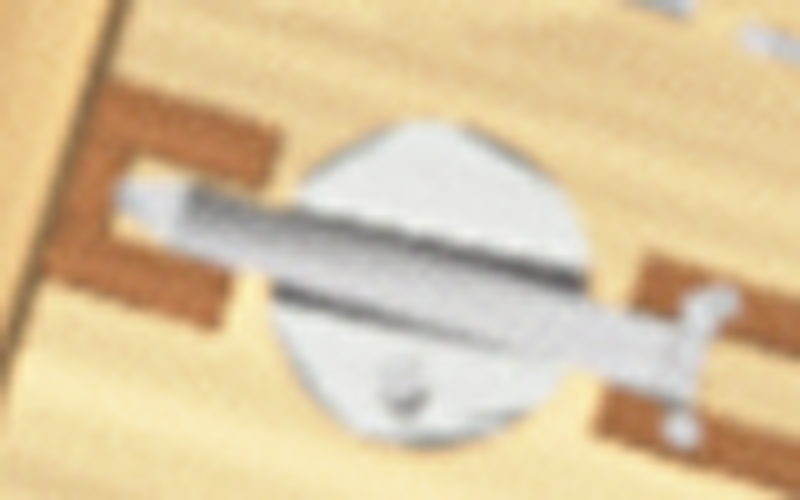

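The nose sits on the end wall and central in the pocket, the bar is flat, and the disc is at about 0.06–0.08 rad. Nothing else has moved visibly and the arm is clear, so I'm handing in.

```bash
python3 -c "
from rig import *
s=get_state();print(s['clock'],s['tool_pos'],s['ft_force'],abs(s['joint_velocities']).max())
print(job_done())"
```

```text
18.1 [ 0.52174412 -0.14657728  0.1247639 ] [ 0.00802286  0.3993946  -0.49249942] 0.00882122597291926
the job is handed in; nothing more can be done
None
```

The fence is locked as far as my checks show. The slot is lined up, and the bar is through it and home in the keeper. I handed in at 18.1 s of the 53 s allowed; no verdict is reported.

**Disc:** I pushed the peg round with the shut fingertips. The first push overshot to about -0.15 to -0.18 rad, so I pushed it back from the other side. Before the bar went through it read about +0.08 rad; afterwards the slot edges read about +0.06. The limits are 0.12 for the bar to pass and 0.16 for judging.

**Bar:** I pushed it by the tab through the slot until the tool stopped advancing and the force rose to about 8 N. In the pictures it looks flat throughout.

**Last checks:**
- **Nose:** the top camera puts it at x about 81 mm, y about -1 mm. The side camera says x about 76 mm, y about -4 mm. The two differ by a few millimetres, but both are within limits, and the force stop fits the nose meeting the wall.
- **Tab:** the two cameras also disagree on its sideways position, -4 mm against +1 mm.
- **Slot code:** my automatic slot measurement was useless whenever the arm or the bar hid the slot, so the final angle comes from edges I read off the picture.
- **Bystanders and arm:** nothing else looked moved. The arm was clear, still and showed no contact force at hand-in.

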